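# Unstack the spin-coater chucks onto their rests

### The job

The four white spin-coater chucks have been left stacked on the drying mat in the fume hood. Take the stack apart from the top down, one chuck at a time, and set each flat in its own metal rest: round chucks in round rests, square in square, the smaller chuck of each shape in the smaller rest and the larger in the larger. Do not drop or topple any chuck, and leave the amber bottle and the glass dish where they stand.

Things in the scene. Friction and masses are not known exactly. Their poses are not given: they have to be found in the camera images.
- chuck_small_square_center (a point): Spin-coater chuck of white plastic, square block, 24 x 24 mm, 28 mm tall, upright sides, flat top with a dark seal line and a small hole. This point is its centre, half-way up (14 mm above its underside); z is up, x and y run square to its sides. At the start on top of the stack. Nothing lies on it; the chuck below it is wider, so grip it by its upper half.
- chuck_small_round_center (a point): Spin-coater chuck of white plastic, round disc, 38 mm diameter, 28 mm tall, upright sides, flat top with a dark seal line and a small hole. This point is its centre, half-way up (14 mm above its underside); z is up. At the start third from the bottom, on the large square one. The chuck below it is wider, so grip it by its upper half.
- chuck_large_square_center (a point): Spin-coater chuck of white plastic, square block, 46 x 46 mm, 28 mm tall, upright sides, flat top with a dark seal line and a small hole. This point is its centre, half-way up (14 mm above its underside); z is up, x and y run square to its sides. At the start second from the bottom, on the large round one. The chuck below it is wider, so grip it by its upper half.
- chuck_large_round_center (a point): Spin-coater chuck of white plastic, round disc, 66 mm diameter, 28 mm tall, upright sides, flat top with a dark seal line and a small hole. This point is its centre, half-way up (14 mm above its underside); z is up. At the start the bottom one of the stack of four, which stands on a thin 110 mm black rubber mat (4 mm thick).
- rest_small_square: Rest for the small square chuck: shallow fixed grey metal tray, square, 44 mm inside, 50 mm outside, sides along its x and y axes; floor 3 mm and rim 7 mm above the bench. Origin at the centre of its underside, on the bench. The gap round the seated chuck is 9 mm, too narrow for most fingers, so hold the chuck by its upper half when setting it down.
- rest_small_round: Rest for the small round chuck: shallow fixed grey metal tray, round, 56 mm inside diameter, 62 mm outside; floor 3 mm and rim 7 mm above the bench. Origin at the centre of its underside, on the bench. The gap round the seated chuck is 9 mm, too narrow for most fingers, so hold the chuck by its upper half when setting it down.
- rest_large_square: Rest for the large square chuck: shallow fixed grey metal tray, square, 64 mm inside, 70 mm outside, sides along its x and y axes; floor 3 mm and rim 7 mm above the bench. Origin at the centre of its underside, on the bench. The gap round the seated chuck is 9 mm, too narrow for most fingers, so hold the chuck by its upper half when setting it down.
- rest_large_round: Rest for the large round chuck: shallow fixed grey metal tray, round, 84 mm inside diameter, 90 mm outside; floor 3 mm and rim 7 mm above the bench. Origin at the centre of its underside, on the bench. The gap round the seated chuck is 9 mm, too narrow for most fingers, so hold the chuck by its upper half when setting it down.
- reagent_bottle: Closed amber bottle with black cap, 90 mm diameter, 190 mm tall, standing loose on the bench beyond the work. Origin at the centre of its underside. Not to be moved.
- glass_dish: Open low glass dish, 90 mm diameter, 25 mm tall, standing loose on the bench beyond the work. Origin at the centre of its underside. Not to be moved.
Not all that is in view belongs to the job. Leave any green or purple look-alike of the rest_small_square alone.

How it is judged:
On the way, in this order (a step that is already met when the one before it is completed fails the run):
1. the small square chuck rests flat in its own rest, released (horizontal distance between chuck_small_square_center and rest_small_square below 0.014 m and z of chuck_small_square_center in the frame of rest_small_square below 0.0195 m and angle between chuck_small_square_center's own z axis and vertical below 0.06 rad and linear speed of chuck_small_square below 0.02 m/s and contact force between the fingers and chuck_small_square below 0.1 N), for 0.2 s.
2. the small round chuck rests flat in its own rest, released (horizontal distance between chuck_small_round_center and rest_small_round below 0.014 m and z of chuck_small_round_center in the frame of rest_small_round below 0.0195 m and angle between chuck_small_round_center's own z axis and vertical below 0.06 rad and linear speed of chuck_small_round below 0.02 m/s and contact force between the fingers and chuck_small_round below 0.1 N), for 0.2 s.
3. the large square chuck rests flat in its own rest, released (horizontal distance between chuck_large_square_center and rest_large_square below 0.014 m and z of chuck_large_square_center in the frame of rest_large_square below 0.0195 m and angle between chuck_large_square_center's own z axis and vertical below 0.06 rad and linear speed of chuck_large_square below 0.02 m/s and contact force between the fingers and chuck_large_square below 0.1 N), for 0.2 s.
4. the large round chuck rests flat in its own rest, released (horizontal distance between chuck_large_round_center and rest_large_round below 0.014 m and z of chuck_large_round_center in the frame of rest_large_round below 0.0195 m and angle between chuck_large_round_center's own z axis and vertical below 0.06 rad and linear speed of chuck_large_round below 0.02 m/s and contact force between the fingers and chuck_large_round below 0.1 N), for 0.2 s.
At the end, for the whole second after the job is handed in: Each of the four chucks lies flat (within 0.06 rad) on the floor of the rest of its own shape and size, its centre within 14 mm of the rest's centre and not more than 2.5 mm above its seated height, released and at rest (all of step 1 and all of step 2 and all of step 3 and all of step 4); the robot touches nothing.
It fails at once if a chuck falls, is dropped or topples (moves faster than 0.5 m/s without the fingers on it) ((linear speed of chuck_large_round above 0.5 m/s and contact force between the fingers and chuck_large_round below 0.05 N) or (linear speed of chuck_large_square above 0.5 m/s and contact force between the fingers and chuck_large_square below 0.05 N) or (linear speed of chuck_small_round above 0.5 m/s and contact force between the fingers and chuck_small_round below 0.05 N) or (linear speed of chuck_small_square above 0.5 m/s and contact force between the fingers and chuck_small_square below 0.05 N) or angle between any of chuck_large_round_center, chuck_large_square_center, chuck_small_round_center, chuck_small_square_center's own z axis and vertical above 1 rad).
It fails at once if the bottle or the glass dish is moved more than 20 mm (distance of any of reagent_bottle, glass_dish from where it was at the start of the episode above 0.02 m).
It also fails if it takes over 112 s, if anything falls off the work surface, if the arm or the gripper's body presses on something with over 40 N, if the wrist force passes 120 N, or if a joint passes its speed limit or range.

### The arm

A 6-joint arm with a two-finger parallel gripper is mounted at the origin on the work surface. World frame = base frame: x ahead of the robot, y to its left, z up, the work surface at z = 0. Lengths are in m, angles in rad, forces in N, time in s.
With the tool pointing down it reaches from about 0.35 to 0.85 m from the base axis. Payload 8.1 kg.
Tool frame: the origin (TCP) lies on the centre line of the jaws, within the pads' length; the fingertips stand 14 mm ahead of it and the grasp point (between the pads) lies 5 mm behind it; z points along the fingers, y is the direction in which the jaws open and shut (so a half turn about z gives the same grasp; the last joint's range is limited). The gripper opens to 93 mm and grips with 3 to 60 N. Pads are 15 mm wide; open, the fingers measure 128 mm over their backs; the gripper's body (75 mm by 188 mm) begins 65 mm behind the grasp point.
Start: joints at [1.064, 0.13, 1.488, -0, 1.523, -0.085], TCP at [0.246, 0.547, 0.233] pointing down, gripper open.
Joint ranges: [-2.96, 2.96], [-0.89, 2.26], [0.02, 2.5], [-1.34, 4.48], [0, 2.73], [-2.66, 2.66]. Speed limits (rad/s): [2.39, 2.39, 2.79, 3.14, 3.14, 3.14].

### API

Orientations are given as a unit quaternion [x, y, z, w].
In Python, from cell import robot, camera gives the robot as it stands. The module is installed in compiled form; this text tells all that it offers.
- The arm moves only by the shell command python3 -m jog 'ROWS'. ROWS is JSON, a list that holds one entry, the list of rows, each a list of 7 numbers: the turn, a rotation vector about the tool's x, y, z in degrees, then the shift along the tool's x, y, z in cm, then the finger opening in cm, from 0 to 9.3. In form: [[[wx, wy, wz, tx, ty, tz, jaw], ...]]. A call has exactly 8 rows; each row shifts and turns the commanded pose from where the row before left it, along the tool's axes as they then stand; what a row does not reach is not made up. A row lasts 1/10 s, in which the tool goes at most 50 mm and 8.59 degrees, less where a joint would pass 70% of its speed; a pose out of reach is approached as far as the arm can. A call is refused whole if a number of a shift passes 5 or a number of a turn 8.59, either way. A call with a gripper value outside its range is refused whole. The fingers move at their own pace and stop on an object; the grip force is fixed at half the most. Time passes only in rows, so rows that do not move let the fingers close, or fill a call up. It gives the time, the measured TCP pose, the force and the opening at its end, in the units of the state.
- robot.read_state(): the state, without advancing time (a new reading comes with each control period).
- camera(name): name is "side" or "top"; returns a dict with "image" (480x640x3 uint8, red, green, blue), "vertical_fov" (degrees; the focal length in pixels is half the picture's height over the tangent of half this angle, whatever the lens; pixels are square), "cx", "cy" (the principal point, pixels), "k1" (the pictures are not rectified: a ray, as slopes to the right and down, at radius r is drawn at 1 + k1 r^2 times it, then the intrinsics apply), "extrinsics" (4x4, takes a point from camera to world coordinates). Camera axes: x right, y up, looking along -z (the intrinsics and any distortion apply to the point x, -y, -z); pixel columns grow to the right and rows downward; lengths in m; the calibration is good to about 2 mm. A picture is of the moment at which its call begins. There is no depth.
- robot.finish_job(): hands the job in, once; it reports no verdict.
The state is a dict: "time_s": time; "q": joint angles; "qd": joint speeds; "effort": joint torques, N m; "tool_pos": TCP position; "orientation": TCP orientation; "contact_force": force on the tool from outside, world axes, zero at the start; "torque": the same for the moment, N m; "finger_gap": finger opening in m.
Only numpy, scipy, OpenCV 4.12 (cv2) and the standard library are available. Lean on these libraries where they do the work, as an engineer would, in place of code of your own. Each camera call takes 0.05 s, during which the arm holds its last target.

## Working session

There is one attempt and no reset: what is moved stays moved. The work goes in short steps, Python scripts to look and compute and a shell command to move; the robot and the scene stay as the last step left them, time stands still between calls to the robot, and variables do not carry over. Pictures are saved under pics/ and viewed, and the job is handed in when it is done.

```bash
mkdir -p pics; python3 - <<'E'
from cell import robot,camera
import cv2
for n in("side","top"):
    c=camera(n); cv2.imwrite(f"pics/{n}0.png",c["image"][:,:,::-1])
    print(n,c["vertical_fov"],c["cx"],c["cy"],c["k1"],c["extrinsics"])
s=robot.read_state();print(s)
E
```

```text
side 54.055881878497935 322.1451132043534 243.55675390438256 -0.12032521713938818 [[-0.99017059  0.08767832 -0.10897118  0.46276478]
 [-0.13772745 -0.47553961  0.86884592  0.88128109]
 [ 0.02435884  0.875314    0.48294104  0.55352982]
 [ 0.          0.          0.          1.        ]]
top 48.94115603568227 323.91741923383677 241.46101631388248 -0.07743079666861953 [[-0.00538073  0.98387965 -0.17875089  0.37123058]
 [-0.99993991 -0.00358656  0.01035892  0.02029962]
 [ 0.00955083  0.17879589  0.98383983  1.1518578 ]
 [ 0.          0.          0.          1.        ]]
{'time_s': 0.1, 'q': array([ 1.06359947e+00,  1.31078662e-01,  1.48914431e+00,  4.93802432e-06,
        1.52304125e+00, -8.53873107e-02]), 'qd': array([ 0.00188973, -0.00321366, -0.0004654 , -0.00184656,  0.00028939,
        0.00038178]), 'effort': array([ 1.07207543e-03, -5.61338711e+01, -4.93098521e+01,  7.70687638e-02,
        2.89983919e-02, -9.96286872e-05]), 'tool_pos': array([0.24537762, 0.54698968, 0.23171083]), 'orientation': array([ 2.09344756e-01,  9.77841539e-01, -7.98649353e-04, -2.46388661e-04]), 'contact_force': array([0.39690651, 1.15385522, 1.23579264]), 'torque': array([ 0.00349736, -0.00424374,  0.01304605]), 'finger_gap': 0.09292754067895725}
```

View pics/side0.png

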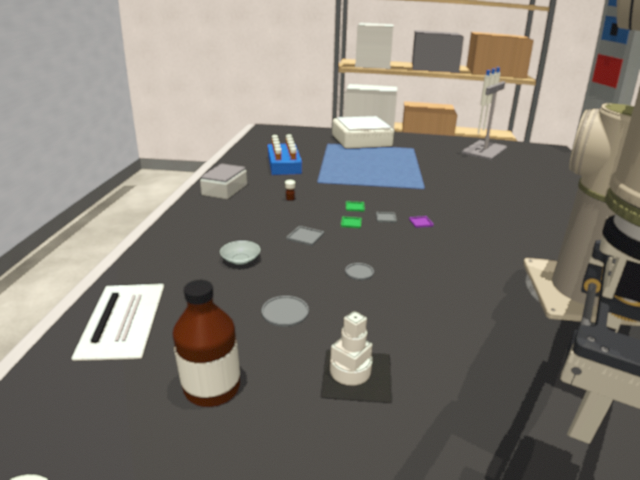

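View pics/top0.png

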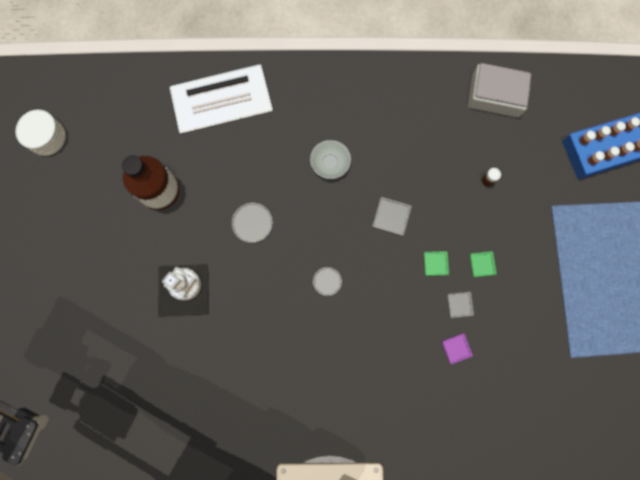

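The side picture shows the stack at about (352,350). In the top picture the candidates for the small square rest are grey (461,305), green (436,263), green (484,264) and purple (458,348). I choose the grey one. The large square rest is at (392,216), the small round at (327,281) and the large round at (252,222). Next are close crops and measurements.

```bash
cat > h.py <<'E'
import numpy as np,cv2
from cell import robot,camera
def K(c):
    f=240/np.tan(np.radians(c["vertical_fov"])/2)
    return np.array([[f,0,c["cx"]],[0,f,c["cy"]],[0,0,1.]]),np.array([c["k1"],0,0,0,0.])
def ray(c,uv):
    k,d=K(c); p=cv2.undistortPointsIter(np.float64(uv).reshape(-1,1,2),k,d,None,None,(3,50,1e-10)).reshape(-1,2)
    E=c["extrinsics"]; r=np.c_[p[:,0],-p[:,1],-np.ones(len(p))]@E[:3,:3].T
    return E[:3,3],r
def at_z(c,uv,z):
    o,r=ray(c,uv); return o+r*((z-o[2])/r[:,2])[:,None]
def proj(c,P):
    k,d=K(c);E=c["extrinsics"]; p=(np.float64(P).reshape(-1,3)-E[:3,3])@E[:3,:3]
    p=p*[1,-1,-1]; return cv2.projectPoints(p,np.zeros(3),np.zeros(3),k,d)[0].reshape(-1,2)
def yaw(s):
    from scipy.spatial.transform import Rotation as R
    y=R.from_quat(s["orientation"]).as_matrix(); return y
def crop(c,x0,y0,x1,y1,s,name):
    cv2.imwrite(name,cv2.resize(c["image"][y0:y1,x0:x1,::-1],None,fx=s,fy=s,interpolation=cv2.INTER_CUBIC))
E
python3 - <<'E'
from h import *
t=camera("top");s=camera("side")
crop(t,140,250,220,320,8,"pics/c1.png");crop(s,315,300,400,405,5,"pics/c2.png");crop(t,420,240,500,370,4,"pics/c3.png")
for name,(u,v),sq in [("LR",(252,222),0),("SR",(327,281),0),("LS",(392,216),1),("SS",(461,305),1)]:
    im=t["image"].astype(int).sum(2)
    m=np.uint8(im>290); n,l,st,ce=cv2.connectedComponentsWithStats(m)
    i=l[v,u]; ys,xs=np.nonzero(l==i)
    P=at_z(t,np.c_[xs,ys],.006)[:,:2]
    r=cv2.minAreaRect(np.float32(P*1000))
    print(name,len(xs),P.mean(0),r)
E
```

```text
LR 1344 [0.62370184 0.16868193] ((624.3281860351562, 169.02545166015625), (91.49525451660156, 91.06719207763672), 89.7918472290039)
SR 698 [0.49180508 0.00223339] ((491.9197082519531, 1.973642349243164), (65.43559265136719, 61.26777648925781), 89.75732421875)
LS 1067 [ 0.6373474  -0.14353925] ((637.59619140625, -143.6083526611328), (74.41828918457031, 74.08385467529297), 73.0648422241211)
SS 609 [ 0.43899593 -0.28841665] ((439.0165710449219, -288.478515625), (54.31637954711914, 54.1697998046875), 5.246683120727539)
```

View stack.

View pics/c1.png

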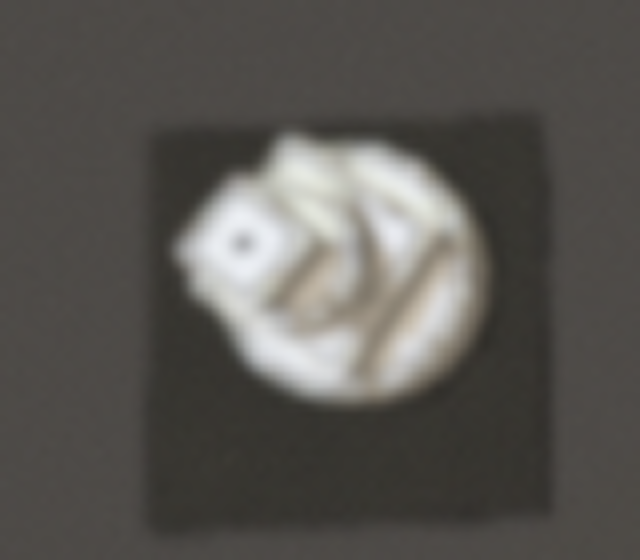

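View pics/c2.png

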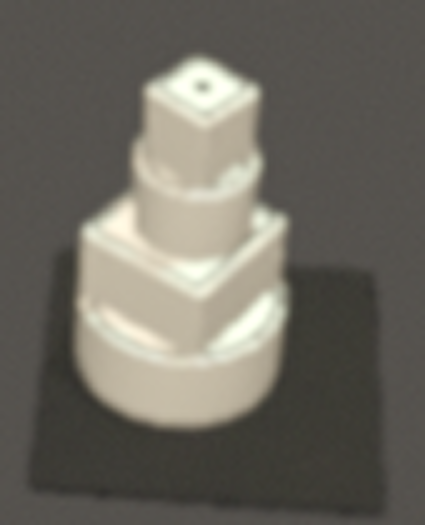

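View pics/c3.png

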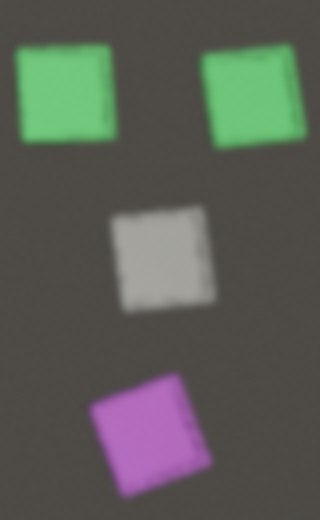

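The grey tray in the middle at (461,305) is the right one. The crops show the stack offset and turned about 45°, with the small square chuck on top.

```bash
python3 - <<'E'
from h import *
t=camera("top");s=camera("side")
cs=lambda L:np.array([[(a+.5)/5-.5+315,(b+.5)/5-.5+300] for a,b in L])
ct=lambda L:np.array([[(a+.5)/8-.5+140,(b+.5)/8-.5+250] for a,b in L])
print("SS hole",at_z(t,ct([(241,242)]),.116),at_z(s,cs([(203,86)]),.116))
P=at_z(s,cs([(145,92),(203,122),(260,93),(200,58)]),.116);print(P,P.mean(0))
e=P[[1,2]]-P[[0,1]];print(np.degrees(np.arctan2(e[:,1],e[:,0])),np.linalg.norm(e,axis=1))
P=at_z(s,cs([(82,230),(197,293),(288,218)]),.060);print(P,"LS c",(P[0]+P[2])/2)
e=P[[1,2]]-P[[0,1]];print(np.degrees(np.arctan2(e[:,1],e[:,0])),np.linalg.norm(e,axis=1))
# SR: ellipse extremes at z=.088
P=at_z(s,cs([(133,160),(262,160),(197,199)]),.088);print(P)
P=at_z(s,cs([(75,315),(287,300),(185,365)]),.032);print(P)
P=at_z(s,cs([(55,262),(378,275),(384,508),(30,488)]),.004);print(P,P.mean(0))
# LR at top via top image
P=at_z(t,ct([(490,270),(350,408),(400,150)]),.032);print(P)
st=robot.read_state(); print(yaw(st))
E
```

```text
SS hole [[0.48341006 0.31502317 0.116     ]] [[0.48078727 0.31186475 0.116     ]]
[[0.4978263  0.31768852 0.116     ]
 [0.47943198 0.32915912 0.116     ]
 [0.46350555 0.31246291 0.116     ]
 [0.48279205 0.29805615 0.116     ]] [0.48088897 0.31434167 0.116     ]
[ 148.05256043 -133.64827295] [0.02167777 0.02307411]
[[0.51486923 0.31866475 0.06      ]
 [0.47684504 0.34154174 0.06      ]
 [0.45107089 0.30252402 0.06      ]] LS c [0.48297006 0.31059439 0.06      ]
[ 148.96707831 -123.44777339] [0.04437562 0.04676205]
[[0.50035725 0.31597189 0.088     ]
 [0.4610041  0.30950435 0.088     ]
 [0.47938549 0.33105371 0.088     ]]
[[0.51507735 0.32725938 0.032     ]
 [0.44878715 0.30965289 0.032     ]
 [0.47867656 0.34390754 0.032     ]]
[[0.52791435 0.27270542 0.004     ]
 [0.41762217 0.26169241 0.004     ]
 [0.41390358 0.36719544 0.004     ]
 [0.52197057 0.37562424 0.004     ]] [0.47035267 0.31930438 0.004     ]
[[0.48492219 0.27158771 0.032     ]
 [0.44821919 0.30779964 0.032     ]
 [0.51721598 0.29697537 0.032     ]]
[[-9.12369230e-01  4.09368159e-01 -3.14581522e-04]
 [ 4.09368275e-01  9.12369065e-01 -5.50947714e-04]
 [ 6.14739978e-05 -6.31447436e-04 -9.99999799e-01]]
```

```bash
cat >> h.py <<'E'
def sq(x,y,z,a,h):
    a=np.radians(a); c=np.array([[1,1],[-1,1],[-1,-1],[1,-1]])*h
    return np.c_[c@np.array([[np.cos(a),np.sin(a)],[-np.sin(a),np.cos(a)]])+[x,y],np.full(4,z)]
def ci(x,y,z,r):
    t=np.linspace(0,2*np.pi,40,False); return np.c_[x+r*np.cos(t),y+r*np.sin(t),np.full(40,z)]
def overlay(c,L,x0,y0,x1,y1,s,name):
    im=cv2.resize(np.ascontiguousarray(c["image"][y0:y1,x0:x1,::-1]),None,fx=s,fy=s,interpolation=cv2.INTER_CUBIC)
    for i,P in enumerate(L):
        p=(proj(c,P)-[x0,y0]+.5)*s-.5
        cv2.polylines(im,[np.int32(np.round(p))],True,[(0,0,255),(0,160,0),(255,0,0),(200,0,200)][i%4],1)
    cv2.imwrite(name,im)
E
python3 - <<'E'
from h import *
L=[sq(.482,.3145,.116,52,.012),ci(.4815,.3125,.088,.019),sq(.483,.3105,.06,58,.023),ci(.483,.309,.032,.033)]
a="pics/o1.png";b="pics/o2.png"
overlay(camera("top"),L,140,250,220,320,8,a);overlay(camera("side"),L,315,300,400,405,5,b)
i,j=cv2.imread(a),cv2.imread(b); j=cv2.copyMakeBorder(j,0,560-525,0,0,cv2.BORDER_CONSTANT);k=np.hstack([cv2.resize(i,None,fx=.6,fy=.6),cv2.resize(j,None,fx=.6,fy=.6)]);
k=np.hstack([cv2.resize(i,(400,350)),cv2.resize(j[:525],(400,494))[:350]]);
cv2.imwrite("pics/o3.png",k)
E
```

```text
(no output)
```

View pics/o1.png

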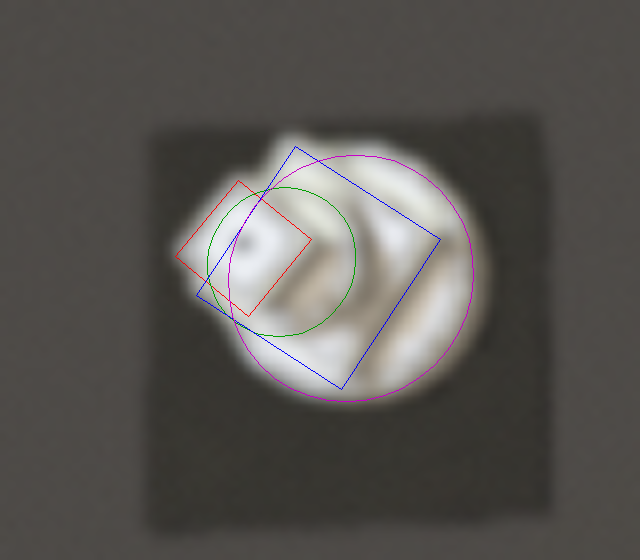

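View pics/o2.png

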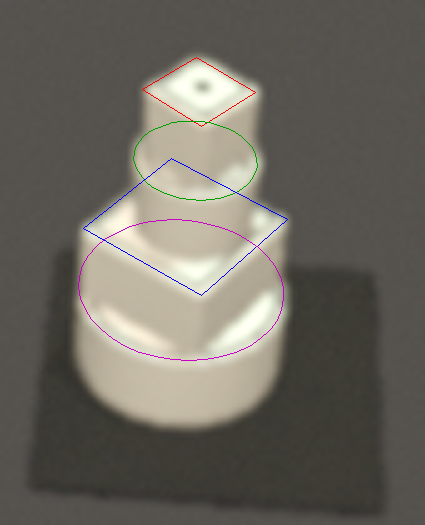

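```bash
python3 -m jog '[[[0,0,4.6,0,0,0,9.3],[0,0,4.6,0,0,0,8],[0,0,4.6,0,0,0,6],[0,0,0,0,0,0,5.5],[0,0,0,0,0,0,5],[0,0,0,0,0,0,5],[0,0,0,0,0,0,5],[0,0,0,0,0,0,5]]]'; cat >> h.py <<'E'
def delta(x,y,z,jawdeg=None):
    s=robot.read_state(); R=yaw(s); p=s["tool_pos"]
    jd=np.degrees(np.arctan2(R[1,1],R[0,1]))
    print("t %.2f"%s["time_s"],"pos",np.round(p,4),"jaw deg %.1f"%jd,"tilt",np.round(R[2,:2],4),"gap",round(s["finger_gap"],4),"F",np.round(s["contact_force"],1),"q6 %.2f"%s["q"][5])
    print("tool shift cm",np.round(R.T@(np.array([x,y,z])-p)*100,2), "wz %.1f"%(jd-jawdeg) if jawdeg is not None else "")
E
python3 -c "
from h import *
delta(.482,.3145,.17,52)"
```

```text
time_s: 1.2
tool_pos: [0.2456, 0.5474, 0.2326]
orientation: [0.325, 0.946, 0.0, 0.0]
contact_force: [0.5, 0.5, -1.2]
finger_gap: 0.05
t 1.20 pos [0.2456 0.5474 0.2326] jaw deg 52.1 tilt [-0.  0.] gap 0.05 F [ 0.5  0.5 -1.2] q6 0.15
tool shift cm [-32.96  -3.84   6.27] wz 0.1
```

The overlay fits the stack to within about 2 mm in both pictures. Moving over the stack.

```bash
python3 -m jog '[[[0,0,0,-4.5,-0.5,0,5],[0,0,0,-4.5,-0.5,0.5,5],[0,0,0,-4.5,-0.5,0.5,5],[0,0,0,-4.5,-0.5,0.8,5],[0,0,0,-4.5,-0.5,0.8,5],[0,0,0,-4.5,-0.5,0.8,5],[0,0,0,-4,-0.5,0.8,5],[0,0,0,-2,-0.3,0.5,5]]]';python3 -m jog '[[[0,0,0,0,0,0,5],[0,0,0,0,0,0,5],[0,0,0,0,0,0,5],[0,0,0,0,0,0,5],[0,0,0,0,0,0,5],[0,0,0,0,0,0,5],[0,0,0,0,0,0,5],[0,0,0,0,0,0,5]]]'
python3 -c "
from h import *
delta(.482,.3145,.109,52)"
```

```text
time_s: 2.0
tool_pos: [0.4844, 0.3117, 0.185]
orientation: [0.326, 0.945, -0.0, 0.0]
contact_force: [-0.9, 1.2, -0.0]
finger_gap: 0.0502
time_s: 2.8
tool_pos: [0.4823, 0.3146, 0.1857]
orientation: [0.325, 0.946, 0.0, 0.0]
contact_force: [-0.5, -0.4, -0.0]
finger_gap: 0.05
t 2.80 pos [0.4823 0.3146 0.1857] jaw deg 52.0 tilt [-0.  0.] gap 0.05 F [-0.5 -0.4 -0. ] q6 -0.42
tool shift cm [ 0.02 -0.03  7.67] wz 0.0
```

```bash
python3 -m jog '[[[0,0,0,0,0,1.5,5],[0,0,0,0,0,1.5,5],[0,0,0,0,0,1.5,5],[0,0,0,0,0,1.2,5],[0,0,0,0,0,1,5],[0,0,0,0,0,1,5],[0,0,0,0,0,0,5],[0,0,0,0,0,0,5]]]'
python3 -c "
from h import *
delta(.482,.3145,.109,52)
c=camera('side');crop(c,290,230,420,410,3,'pics/g1.png');c=camera('top');crop(c,110,220,240,330,4,'pics/g2.png')"
```

```text
time_s: 3.6
tool_pos: [0.4825, 0.3145, 0.1086]
orientation: [0.325, 0.946, -0.0, -0.0]
contact_force: [0.3, -0.5, 0.5]
finger_gap: 0.0505
t 3.60 pos [0.4825 0.3145 0.1086] jaw deg 52.0 tilt [ 0.     -0.0001] gap 0.0505 F [ 0.3 -0.5  0.5] q6 -0.42
tool shift cm [ 0.04 -0.03 -0.04] wz 0.0
```

View pics/g1.png

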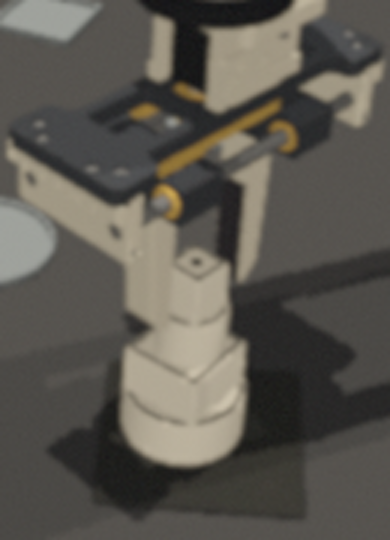

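View pics/g2.png

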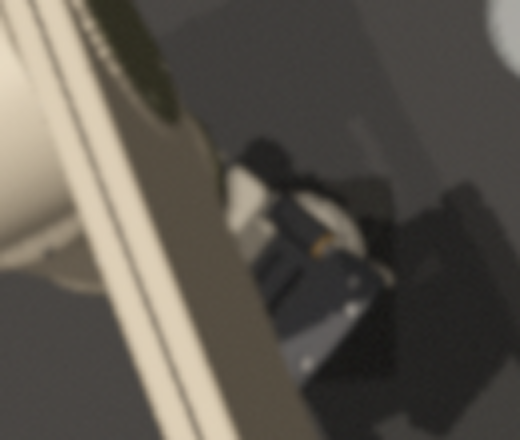

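The side crop shows the chuck between the jaws at (200,270) in the crop, with no contact. Closing.

```bash
python3 -m jog '[[[0,0,0,0,0,0,4],[0,0,0,0,0,0,3.5],[0,0,0,0,0,0,3],[0,0,0,0,0,0,2.6],[0,0,0,0,0,0,2.2],[0,0,0,0,0,0,1.5],[0,0,0,0,0,0,1.5],[0,0,0,0,0,0,1.5]]]'; python3 -m jog '[[[0,0,0,0,0,-0.3,1.5],[0,0,0,0,0,-0.5,1.5],[0,0,0,0,0,-1,1.5],[0,0,0,0,0,-1.5,1.5],[0,0,0,0,0,-1.5,1.5],[0,0,0,0,0,-1.5,1.5],[0,0,0,0,0,-1,1.5],[0,0,0,0,0,0,1.5]]]'
python3 -c "
from h import *
delta(.439,-.2885,.10,5.2)
c=camera('side');crop(c,290,180,420,410,3,'pics/g3.png')"
```

```text
time_s: 4.5
tool_pos: [0.4824, 0.3145, 0.1087]
orientation: [0.325, 0.946, 0.0, 0.0]
contact_force: [0.4, -0.5, 0.9]
finger_gap: 0.0239
time_s: 5.3
tool_pos: [0.4836, 0.3151, 0.1844]
orientation: [0.325, 0.946, 0.002, 0.001]
contact_force: [-0.0, -0.7, 0.1]
finger_gap: 0.0241
t 5.30 pos [0.4836 0.3151 0.1844] jaw deg 52.0 tilt [-0.0017  0.0038] gap 0.0241 F [-0.  -0.7  0.1] q6 -0.42
tool shift cm [-33.6  -50.36   8.31] wz 46.8
```

View pics/g3.png

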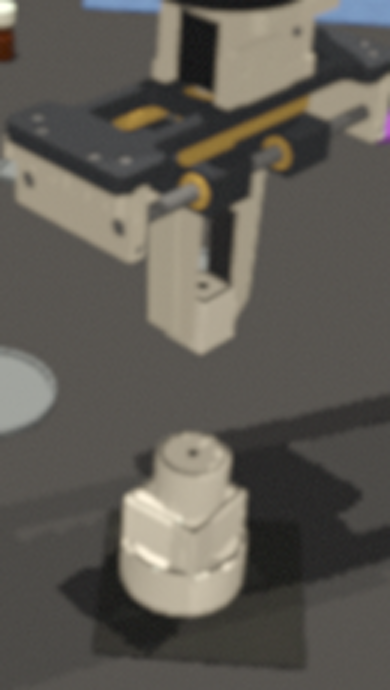

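Only the small square chuck was lifted, and the stack below still stands. Turning to the rest's angle next.

```bash
python3 -m jog '[[[0,0,7.8,0,0,0,1.5],[0,0,7.8,0,0,0,1.5],[0,0,7.8,0,0,0,1.5],[0,0,7.8,0,0,0,1.5],[0,0,7.8,0,0,0,1.5],[0,0,7.8,0,0,0,1.5],[0,0,0,0,0,0,1.5],[0,0,0,0,0,0,1.5]]]'
python3 -c "
from h import *
delta(.439,-.2885,.12,5.2)"
```

```text
time_s: 6.15
tool_pos: [0.482, 0.3142, 0.1808]
orientation: [0.673, 0.74, -0.001, -0.0]
contact_force: [-0.1, -0.2, -0.1]
finger_gap: 0.0237
t 6.15 pos [0.482  0.3142 0.1808] jaw deg 5.5 tilt [-0.0005 -0.0012] gap 0.0237 F [-0.1 -0.2 -0.1] q6 0.39
tool shift cm [-59.59 -10.01   6.13] wz 0.3
```

```bash
python3 -m jog '[[[0,0,0,-1.5,-0.3,0,1.5],[0,0,0,-3,-0.5,0,1.5],[0,0,0,-4,-0.7,0,1.5],[0,0,0,-4,-0.7,0,1.5],[0,0,0,-4,-0.7,0,1.5],[0,0,0,-4,-0.7,0,1.5],[0,0,0,-4,-0.7,0,1.5],[0,0,0,-4,-0.7,0,1.5]]]'; python3 -m jog '[[[0,0,0,-4,-0.7,0,1.5],[0,0,0,-4,-0.7,0,1.5],[0,0,0,-4,-0.7,0,1.5],[0,0,0,-4,-0.7,0.5,1.5],[0,0,0,-4,-0.7,1,1.5],[0,0,0,-4,-0.7,1,1.5],[0,0,0,-3,-0.5,1,1.5],[0,0,0,-1.5,-0.3,1,1.5]]]';python3 -m jog '[[[0,0,0,-1.5,-0.2,0.5,1.5],[0,0,0,-0.8,0,0,1.5],[0,0,0,0,0,0,1.5],[0,0,0,0,0,0,1.5],[0,0,0,0,0,0,1.5],[0,0,0,0,0,0,1.5],[0,0,0,0,0,0,1.5],[0,0,0,0,0,0,1.5]]]'
python3 -c "
from h import *
delta(.439,-.2885,.025,5.2)"
```

```text
time_s: 6.95
tool_pos: [0.4577, 0.0239, 0.1816]
orientation: [0.673, 0.74, -0.0, 0.0]
contact_force: [-0.0, -0.4, -0.3]
finger_gap: 0.0236
time_s: 7.75
tool_pos: [0.4336, -0.265, 0.1362]
orientation: [0.674, 0.739, -0.0, 0.0]
contact_force: [0.4, 0.8, 0.3]
finger_gap: 0.0241
time_s: 8.55
tool_pos: [0.435, -0.2851, 0.1318]
orientation: [0.674, 0.739, -0.0, 0.0]
contact_force: [-0.3, 0.2, -0.3]
finger_gap: 0.0236
t 8.55 pos [ 0.435  -0.2851  0.1318] jaw deg 5.3 tilt [-0.0002  0.0001] gap 0.0236 F [-0.3  0.2 -0.3] q6 -0.77
tool shift cm [-0.37  0.36 10.68] wz 0.1
```

```bash
python3 -m jog '[[[0,0,0,-0.37,0.36,1,1.5],[0,0,0,0,0,2,1.5],[0,0,0,0,0,2,1.5],[0,0,0,0,0,2,1.5],[0,0,0,0,0,1.5,1.5],[0,0,0,0,0,1,1.5],[0,0,0,0,0,0,1.5],[0,0,0,0,0,0,1.5]]]'
python3 -c "
from h import *
delta(.439,-.2885,.025,5.2)
c=camera('side');crop(c,330,160,470,260,5,'pics/g4.png')"
```

```text
time_s: 9.35
tool_pos: [0.4391, -0.289, 0.037]
orientation: [0.674, 0.739, 0.0, 0.0]
contact_force: [0.2, 0.6, -1.0]
finger_gap: 0.0238
t 9.35 pos [ 0.4391 -0.289   0.037 ] jaw deg 5.2 tilt [-0.0002  0.0002] gap 0.0238 F [ 0.2  0.6 -1. ] q6 -0.77
tool shift cm [ 0.05 -0.01  1.2 ] wz 0.0
```

View pics/g4.png

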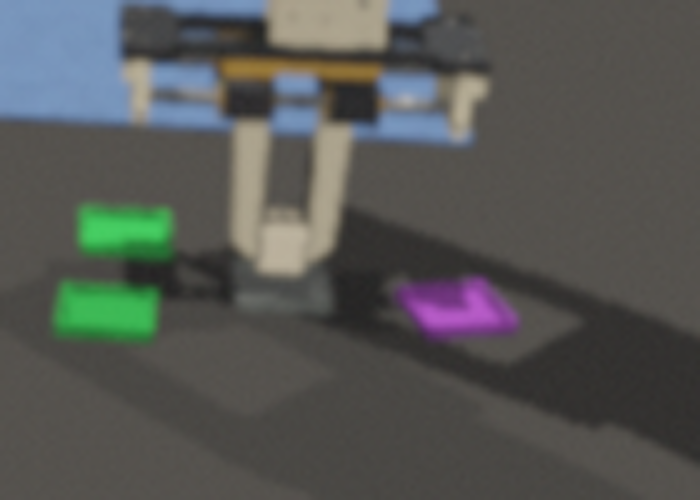

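```bash
python3 -m jog '[[[0,0,0,0,0,0.4,1.5],[0,0,0,0,0,0.4,1.5],[0,0,0,0,0,0.2,1.5],[0,0,0,0,0,0.15,1.5],[0,0,0,0,0,0.1,1.5],[0,0,0,0,0,0.1,1.5],[0,0,0,0,0,0,1.5],[0,0,0,0,0,0,1.5]]]'
python3 -c "
from h import *
delta(.439,-.2885,.025,5.2)"
```

```text
time_s: 10.2
tool_pos: [0.4389, -0.2888, 0.0237]
orientation: [0.674, 0.739, -0.0, -0.0]
contact_force: [-2.8, 2.3, 5.5]
finger_gap: 0.0237
t 10.20 pos [ 0.4389 -0.2888  0.0237] jaw deg 5.2 tilt [-0.     -0.0001] gap 0.0237 F [-2.8  2.3  5.5] q6 -0.77
tool shift cm [ 0.03  0.01 -0.13] wz 0.0
```

```bash
python3 -m jog '[[[0,0,0,0,0,0,2.4],[0,0,0,0,0,0,2.6],[0,0,0,0,0,0,3],[0,0,0,0,0,0,4],[0,0,0,0,0,0,4.5],[0,0,0,0,0,0,4.5],[0,0,0,0,0,-0.5,4.5],[0,0,0,0,0,-1,4.5]]]'; python3 -m jog '[[[0,0,0,0,0,-2,4.5],[0,0,0,0,0,-3,4.5],[0,0,0,0,0,-3,4.5],[0,0,0,0,0,-3,4.5],[0,0,0,0,0,-3,4.5],[0,0,0,0,0,-1,5],[0,0,0,0,0,0,6],[0,0,0,0,0,0,6.2]]]'
python3 -c "
from h import *
delta(.4815,.3125,.17,52)
c=camera('side');crop(c,330,160,470,260,5,'pics/g5.png');crop(c,315,300,400,405,5,'pics/g6.png')"
```

```text
time_s: 11.0
tool_pos: [0.4382, -0.2882, 0.0378]
orientation: [0.674, 0.739, -0.0, -0.001]
contact_force: [-0.1, -0.1, -0.9]
finger_gap: 0.045
time_s: 11.8
tool_pos: [0.4384, -0.2884, 0.187]
orientation: [0.674, 0.739, -0.0, -0.001]
contact_force: [-0.7, -0.2, -0.1]
finger_gap: 0.0599
t 11.80 pos [ 0.4384 -0.2884  0.187 ] jaw deg 5.2 tilt [ 0.0008 -0.0009] gap 0.0599 F [-0.7 -0.2 -0.1] q6 -0.77
tool shift cm [59.44  9.77  1.75] wz -46.8
```

View pics/g5.png

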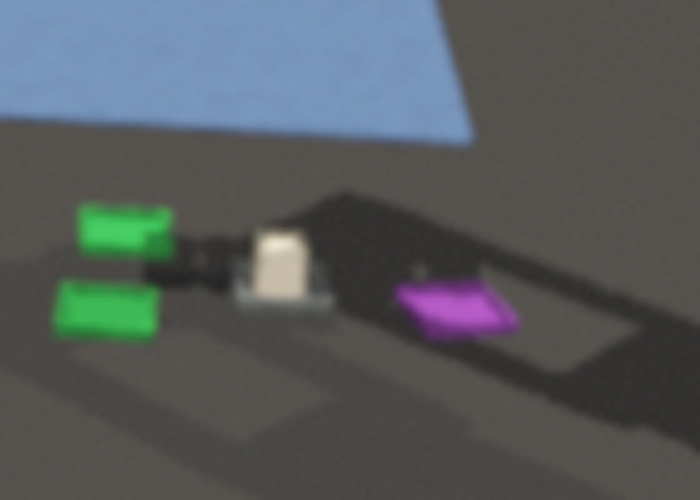

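View pics/g6.png

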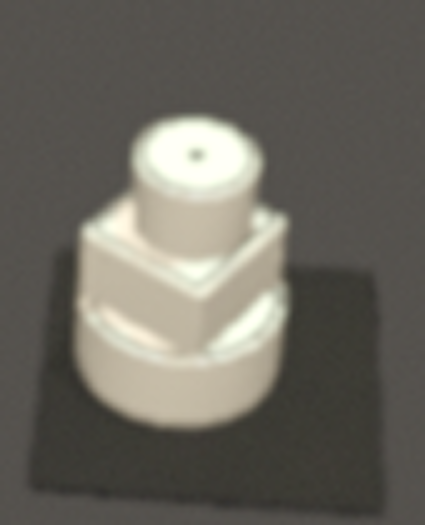

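The small square chuck is seated upright in its rest. Re-measuring the small round chuck by its hole.

```bash
python3 - <<'E'
from h import *
s=camera("side");t=camera("top")
print(at_z(s,[[(196.5)/5-.5+315,155.5/5-.5+300]],.088))
crop(t,140,250,220,320,8,"pics/t2.png")
L=[ci(.482,.3125,.088,.019),sq(.483,.3105,.06,58,.023),ci(.482,.309,.032,.034)]
overlay(t,L,140,250,220,320,8,"pics/t3.png");overlay(s,L,315,300,400,405,5,"pics/s3.png")
E
```

```text
[[0.48136661 0.31039515 0.088     ]]
```

View pics/t3.png

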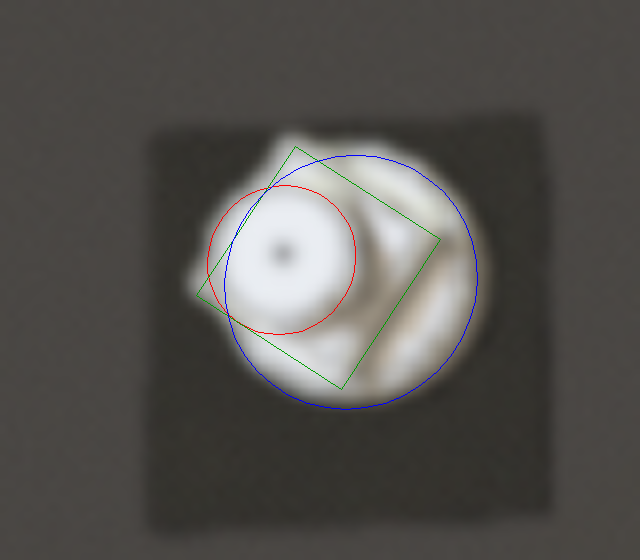

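View pics/s3.png

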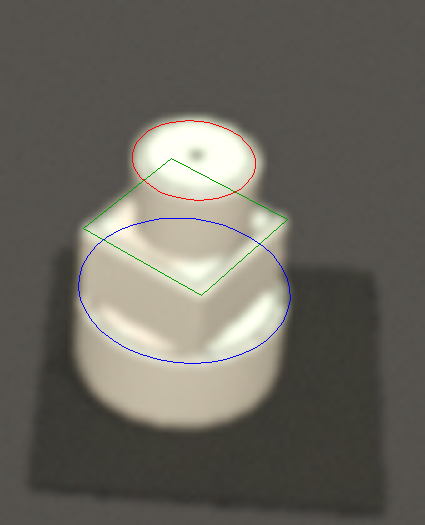

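```bash
python3 -m jog '[[[0,0,0,2,0.3,0,6.2],[0,0,0,4,0.7,0,6.2],[0,0,0,4,0.7,0,6.2],[0,0,0,4,0.7,0,6.2],[0,0,0,4,0.7,0,6.2],[0,0,0,4,0.7,0,6.2],[0,0,0,4,0.7,0,6.2],[0,0,0,4,0.7,0,6.2]]]'; python3 -m jog '[[[0,0,0,4,0.7,0,6.2],[0,0,0,4,0.7,0,6.2],[0,0,0,4,0.7,0,6.2],[0,0,0,4,0.7,0,6.2],[0,0,0,4,0.7,0,6.2],[0,0,0,4,0.7,0,6.2],[0,0,0,3.5,0.4,0,6.2],[0,0,0,1.5,0.2,0,6.2]]]';python3 -m jog '[[[0,0,-7.8,0,0,0,6.2],[0,0,-7.8,0,0,0,6.2],[0,0,-7.8,0,0,0,6.2],[0,0,-7.8,0,0,0,6.2],[0,0,-7.8,0,0,0,6.2],[0,0,-7.8,0,0,0,6.2],[0,0,0,0,0,0,6.2],[0,0,0,0,0,0,6.2]]]'
python3 -c "
from h import *
delta(.4815,.312,.081,52)"
```

```text
time_s: 12.75
tool_pos: [0.4624, 0.0164, 0.1869]
orientation: [0.674, 0.739, -0.001, -0.001]
contact_force: [1.0, 0.2, 0.1]
finger_gap: 0.0618
time_s: 13.55
tool_pos: [0.4835, 0.3104, 0.1864]
orientation: [0.673, 0.739, -0.001, -0.001]
contact_force: [-0.4, 0.7, -0.0]
finger_gap: 0.0617
time_s: 14.35
tool_pos: [0.4844, 0.3073, 0.1874]
orientation: [0.327, 0.945, -0.001, -0.0]
contact_force: [-0.4, -0.4, -0.2]
finger_gap: 0.062
t 14.35 pos [0.4844 0.3073 0.1874] jaw deg 51.8 tilt [ 0.0004 -0.0013] gap 0.062 F [-0.4 -0.4 -0.2] q6 -0.43
tool shift cm [ 0.51  0.2  10.64] wz -0.2
```

```bash
python3 -m jog '[[[0,0,0,0.5,0.2,0,6.2],[0,0,0,0,0,2,6.2],[0,0,0,0,0,2,6.2],[0,0,0,0,0,2,6.2],[0,0,0,0,0,1.5,6.2],[0,0,0,0,0,0.5,6.2],[0,0,0,0,0,0,6.2],[0,0,0,0,0,0,6.2]]]'
python3 -c "
from h import *
delta(.4815,.312,.081,52)
c=camera('side');crop(c,290,230,420,410,3,'pics/g7.png')"
```

```text
time_s: 15.15
tool_pos: [0.4824, 0.3129, 0.1091]
orientation: [0.325, 0.946, 0.0, 0.0]
contact_force: [-0.2, 0.5, 0.6]
finger_gap: 0.0626
t 15.15 pos [0.4824 0.3129 0.1091] jaw deg 52.0 tilt [-0.0005  0.0011] gap 0.0626 F [-0.2  0.5  0.6] q6 -0.42
tool shift cm [ 0.02 -0.13  2.81] wz 0.0
```

View pics/g7.png

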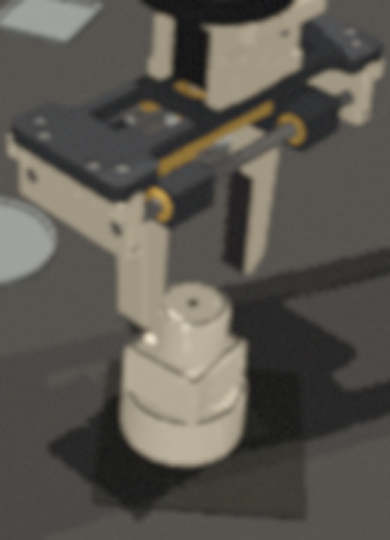

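```bash
python3 - <<'E'
from h import *
s=camera("side");st=robot.read_state();R=yaw(st);p=st["tool_pos"]
L=[ci(.4815,.312,.088,.019)]
for sg in(1,-1):
    L.append(np.array([p+R@[a,sg*.0313,.014-h] for a,h in((-.0075,0),(.0075,0),(.0075,.03),(-.0075,.03))]))
overlay(s,L,290,230,420,410,3,"pics/g8.png")
E
```

```text
(no output)
```

View pics/g8.png

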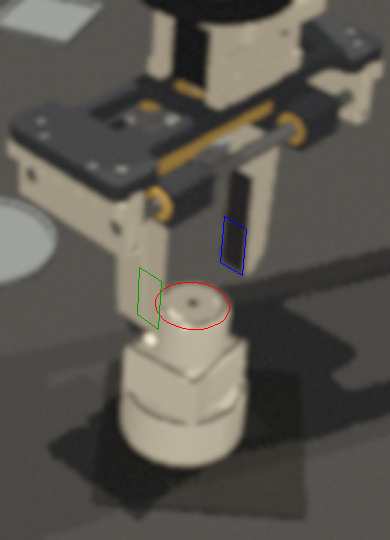

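The predicted pad positions match the picture, so the clearance is good. Descending and gripping.

```bash
python3 -m jog '[[[0,0,0,0,-0.1,1,6.2],[0,0,0,0,0,1,6.2],[0,0,0,0,0,0.8,6.2],[0,0,0,0,0,0,6.2],[0,0,0,0,0,0,5.5],[0,0,0,0,0,0,5],[0,0,0,0,0,0,4.5],[0,0,0,0,0,0,4.2]]]';python3 -m jog '[[[0,0,0,0,0,0,3.9],[0,0,0,0,0,0,3.5],[0,0,0,0,0,0,3],[0,0,0,0,0,0,3],[0,0,0,0,0,0,3],[0,0,0,0,0,0,3],[0,0,0,0,0,0,3],[0,0,0,0,0,0,3]]]'
python3 -c "
from h import *
delta(.4815,.312,.16,52)"; python3 -m jog '[[[0,0,0,0,0,-0.3,3],[0,0,0,0,0,-0.5,3],[0,0,0,0,0,-1,3],[0,0,0,0,0,-1.5,3],[0,0,0,0,0,-1.5,3],[0,0,0,0,0,-1.5,3],[0,0,0,0,0,-1,3],[0,0,0,0,0,0,3]]]'
python3 -c "
from h import *
delta(.492,.002,.15)
c=camera('side');crop(c,290,180,420,410,3,'pics/g9.png')"
```

```text
time_s: 16.05
tool_pos: [0.4815, 0.3119, 0.0805]
orientation: [0.325, 0.946, 0.0, 0.0]
contact_force: [1.2, 1.0, -0.3]
finger_gap: 0.0431
time_s: 16.85
tool_pos: [0.4814, 0.3119, 0.0804]
orientation: [0.325, 0.946, 0.0, 0.0]
contact_force: [-0.9, -0.2, 3.9]
finger_gap: 0.0371
t 16.85 pos [0.4814 0.3119 0.0804] jaw deg 52.0 tilt [-0.0001  0.0004] gap 0.0371 F [-0.9 -0.2  3.9] q6 -0.42
tool shift cm [ 0.    0.01 -7.96] wz 0.0
time_s: 17.65
tool_pos: [0.4826, 0.3125, 0.1559]
orientation: [0.325, 0.946, 0.001, 0.001]
contact_force: [0.6, 1.1, -0.6]
finger_gap: 0.0376
t 17.65 pos [0.4826 0.3125 0.1559] jaw deg 52.0 tilt [-0.0017  0.0037] gap 0.0376 F [ 0.6  1.1 -0.6] q6 -0.42
tool shift cm [-19.84 -23.9    0.54]
```

View pics/g9.png

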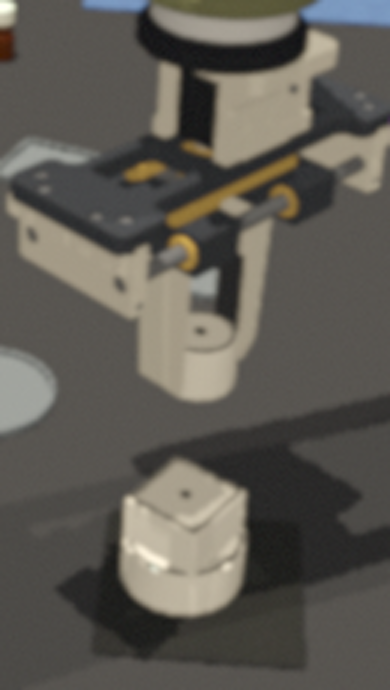

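```bash
python3 - <<'E'
from h import *
s=camera("side");st=robot.read_state();p=st["tool_pos"]
zt=p[2]+.088-.0804
print(p,at_z(s,[[201.5/3-.5+290,330.5/3-.5+180]],zt))
print("before",at_z(s,[[(196.5)/5-.5+315,155.5/5-.5+300]],.088))
E
```

```text
[0.48134528 0.31179896 0.15327995] [[0.48185617 0.30502248 0.16087995]]
before [[0.48136661 0.31039515 0.088     ]]
```

```bash
python3 -m jog '[[[0,0,0,-1,-1.2,0,3],[0,0,0,-2,-2.4,0,3],[0,0,0,-2.5,-3,0,3],[0,0,0,-2.5,-3,0,3],[0,0,0,-2.5,-3,0,3],[0,0,0,-2.5,-3,0,3],[0,0,0,-2.5,-3,0,3],[0,0,0,-2.2,-2.6,0,3]]]';python3 -m jog '[[[0,0,0,-1.4,-1.7,0,3],[0,0,0,-0.7,-1,0,3],[0,0,0,0,0,0,3],[0,0,0,0,0,0,3],[0,0,0,0,0,0,3],[0,0,0,0,0,0,3],[0,0,0,0,0,0,3],[0,0,0,0,0,0,3]]]'
python3 -c "
from h import *
delta(.492,.002,.0245)"
```

```text
time_s: 18.55
tool_pos: [0.4892, 0.0331, 0.1521]
orientation: [0.326, 0.946, -0.0, -0.001]
contact_force: [0.4, 1.2, -0.2]
finger_gap: 0.0375
time_s: 19.35
tool_pos: [0.4904, 0.0021, 0.1532]
orientation: [0.325, 0.946, 0.0, 0.0]
contact_force: [0.8, 0.5, -1.1]
finger_gap: 0.0375
t 19.35 pos [0.4904 0.0021 0.1532] jaw deg 52.1 tilt [-0.  0.] gap 0.0375 F [ 0.8  0.5 -1.1] q6 -1.01
tool shift cm [-0.13  0.09 12.87]
```

```bash
python3 -m jog '[[[0,0,0,-0.13,0.09,1,3],[0,0,0,0,0,2,3],[0,0,0,0,0,2,3],[0,0,0,0,0,2,3],[0,0,0,0,0,2,3],[0,0,0,0,0,1.5,3],[0,0,0,0,0,0.5,3],[0,0,0,0,0,0,3]]]'; python3 -m jog '[[[0,0,0,0,0,0,3],[0,0,0,0,0,0,3],[0,0,0,0,0,0,3],[0,0,0,0,0,0,3],[0,0,0,0,0,0,3],[0,0,0,0,0,0,3],[0,0,0,0,0,0,3],[0,0,0,0,0,0,3]]]'
python3 -c "
from h import *
delta(.492,.002,.0245)
c=camera('side');p=robot.read_state()['tool_pos'];b=p[2]-.0204
overlay(c,[ci(p[0],p[1],b,.019),ci(p[0],p[1],b+.028,.019),ci(.492,.002,.007,.031)],310,210,410,290,7,'pics/g10.png')"
```

```text
time_s: 20.15
tool_pos: [0.491, 0.0016, 0.042]
orientation: [0.325, 0.946, -0.0, -0.001]
contact_force: [-0.7, -0.5, -0.5]
finger_gap: 0.0372
time_s: 20.95
tool_pos: [0.4919, 0.0015, 0.0431]
orientation: [0.325, 0.946, -0.0, -0.0]
contact_force: [-0.7, 0.2, -2.1]
finger_gap: 0.0377
t 20.95 pos [0.4919 0.0015 0.0431] jaw deg 52.0 tilt [ 0. -0.] gap 0.0377 F [-0.7  0.2 -2.1] q6 -1.01
tool shift cm [0.02 0.05 1.86]
```

View pics/g10.png

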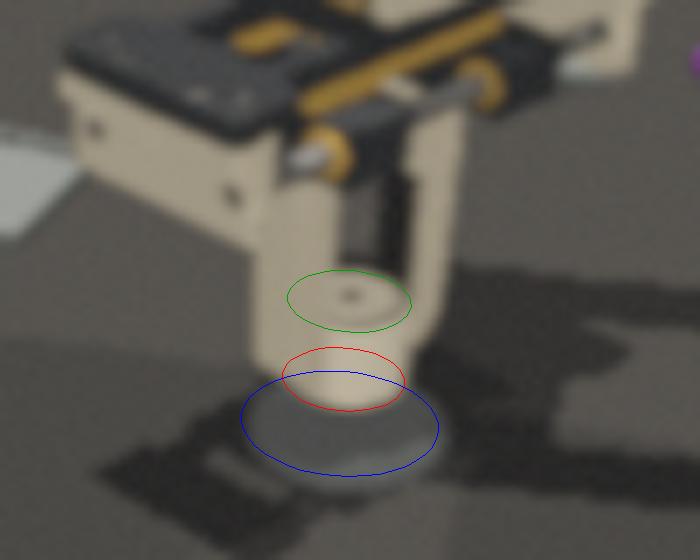

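```bash
python3 -m jog '[[[0,0,0,0,0,0.6,3],[0,0,0,0,0,0.5,3],[0,0,0,0,0,0.4,3],[0,0,0,0,0,0.2,3],[0,0,0,0,0,0.15,3],[0,0,0,0,0,0.1,3],[0,0,0,0,0,0,3],[0,0,0,0,0,0,3]]]'
python3 -c "
from h import *
delta(.492,.002,.0234)"
```

```text
time_s: 21.8
tool_pos: [0.4921, 0.0014, 0.0238]
orientation: [0.325, 0.946, 0.0, 0.0]
contact_force: [0.0, 0.0, -0.4]
finger_gap: 0.0373
t 21.80 pos [0.4921 0.0014 0.0238] jaw deg 52.0 tilt [-0.0002  0.0001] gap 0.0373 F [ 0.   0.  -0.4] q6 -1.01
tool shift cm [0.04 0.04 0.04]
```

```bash
python3 -m jog '[[[0,0,0,0,0,0.05,3],[0,0,0,0,0,0,3],[0,0,0,0,0,0,3.8],[0,0,0,0,0,0,4],[0,0,0,0,0,0,4.4],[0,0,0,0,0,0,5],[0,0,0,0,0,0,5.8],[0,0,0,0,0,0,5.8]]]'; python3 -m jog '[[[0,0,0,0,0,-1,5.8],[0,0,0,0,0,-2,5.8],[0,0,0,0,0,-3,5.8],[0,0,0,0,0,-3,5.8],[0,0,0,0,0,-3,5.8],[0,0,0,0,0,-2,6.5],[0,0,0,0,0,0,7],[0,0,0,0,0,0,7]]]'
python3 -c "
from h import *
delta(.483,.3105,.15,58)
c=camera('side');
overlay(c,[ci(.492,.002,.031,.019)],310,210,410,290,5,'pics/g11.png');overlay(c,[sq(.483,.3105,.06,58,.023)],315,300,400,405,5,'pics/g12.png')"
```

```text
time_s: 22.6
tool_pos: [0.4919, 0.0015, 0.0231]
orientation: [0.325, 0.946, 0.0, -0.0]
contact_force: [-0.5, -0.3, 0.0]
finger_gap: 0.0573
time_s: 23.4
tool_pos: [0.4922, 0.0014, 0.1636]
orientation: [0.325, 0.946, 0.0, 0.001]
contact_force: [-0.2, 0.5, -0.7]
finger_gap: 0.0694
t 23.40 pos [0.4922 0.0014 0.1636] jaw deg 52.0 tilt [-0.001   0.0006] gap 0.0694 F [-0.2  0.5 -0.7] q6 -1.01
tool shift cm [19.74 23.8   1.35] wz -6.0
```

View pics/g11.png

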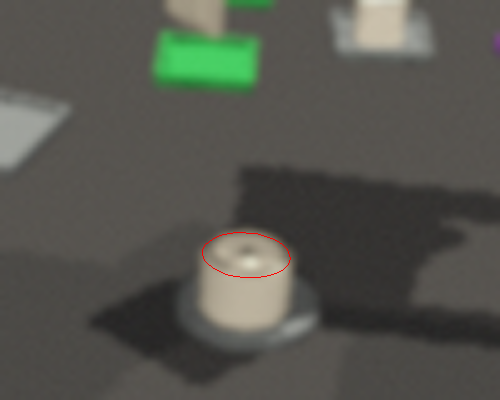

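View pics/g12.png

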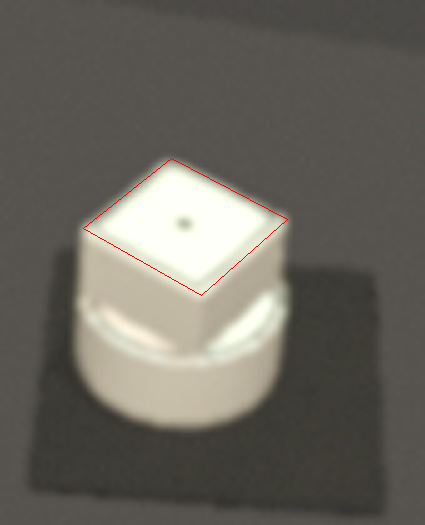

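The small round chuck is seated flat in its rest, and the fit on the large square chuck is good.

```bash
python3 -m jog '[[[0,0,0,1.5,1.8,0,7],[0,0,0,3,3.6,0,7],[0,0,0,3,3.6,0,7],[0,0,0,3,3.6,0,7],[0,0,0,3,3.6,0,7],[0,0,0,3,3.6,0,7],[0,0,0,2.2,2.6,0,7],[0,0,0,1,1.4,0,7]]]';python3 -m jog '[[[0,0,-3,0,0,0,7],[0,0,-3,0,0,0,7],[0,0,0,0,0,0,7],[0,0,0,0,0,0,7],[0,0,0,0,0,0,7],[0,0,0,0,0,0,7],[0,0,0,0,0,0,7],[0,0,0,0,0,0,7]]]'
python3 -c "
from h import *
delta(.4833,.3108,.0525,58)"
```

```text
time_s: 24.25
tool_pos: [0.4813, 0.3126, 0.1611]
orientation: [0.324, 0.946, -0.001, -0.001]
contact_force: [-0.2, -0.5, 0.3]
finger_gap: 0.0704
time_s: 25.05
tool_pos: [0.4831, 0.3102, 0.1632]
orientation: [0.276, 0.961, 0.0, 0.0]
contact_force: [-0.4, 0.5, -0.5]
finger_gap: 0.0701
t 25.05 pos [0.4831 0.3102 0.1632] jaw deg 58.0 tilt [-0.0001  0.0001] gap 0.0701 F [-0.4  0.5 -0.5] q6 -0.53
tool shift cm [ 0.02  0.06 11.07] wz 0.0
```

```bash
python3 -m jog '[[[0,0,0,0,0.06,1.5,7],[0,0,0,0,0,2,7],[0,0,0,0,0,2,7],[0,0,0,0,0,2,7],[0,0,0,0,0,1.5,7],[0,0,0,0,0,1,7],[0,0,0,0,0,1.07,7],[0,0,0,0,0,0,7]]]';python3 -m jog '[[[0,0,0,0,0,0,6.4],[0,0,0,0,0,0,5.8],[0,0,0,0,0,0,5.3],[0,0,0,0,0,0,4.9],[0,0,0,0,0,0,4.6],[0,0,0,0,0,0,4],[0,0,0,0,0,0,3.8],[0,0,0,0,0,0,3.8]]]'
python3 -c "
from h import *
delta(.4833,.3108,.0525,58)
c=camera('side');crop(c,290,230,420,410,3,'pics/g13.png')"
```

```text
time_s: 25.85
tool_pos: [0.4825, 0.3103, 0.0508]
orientation: [0.275, 0.961, -0.001, -0.001]
contact_force: [1.0, -0.3, 0.2]
finger_gap: 0.0704
time_s: 26.65
tool_pos: [0.4838, 0.3111, 0.053]
orientation: [0.275, 0.961, 0.0, 0.0]
contact_force: [0.3, 1.1, 3.6]
finger_gap: 0.0459
t 26.65 pos [0.4838 0.3111 0.053 ] jaw deg 58.0 tilt [-0.0005  0.0011] gap 0.0459 F [0.3 1.1 3.6] q6 -0.53
tool shift cm [ 0.03 -0.06  0.05] wz 0.0
```

View pics/g13.png

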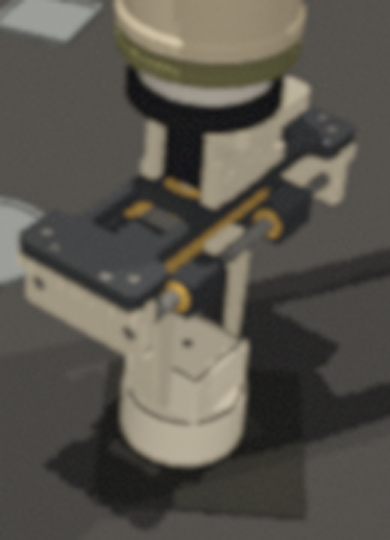

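The large square chuck is gripped with a 45.9 mm gap. Lifting.

```bash
python3 -m jog '[[[0,0,0,0,0,-0.3,3.8],[0,0,0,0,0,-0.5,3.8],[0,0,0,0,0,-1,3.8],[0,0,0,0,0,-1.5,3.8],[0,0,0,0,0,-1.5,3.8],[0,0,0,0,0,-1.5,3.8],[0,0,0,0,0,-1,3.8],[0,0,0,0,0,0,3.8]]]';python3 -m jog '[[[0,0,-5,0,0,0,3.8],[0,0,-5,0,0,0,3.8],[0,0,-5,0,0,0,3.8],[0,0,0,0,0,0,3.8],[0,0,0,0,0,0,3.8],[0,0,0,0,0,0,3.8],[0,0,0,0,0,0,3.8],[0,0,0,0,0,0,3.8]]]'
python3 -c "
from h import *
delta(.6375,-.1435,.12,73)
c=camera('side');crop(c,290,200,420,410,3,'pics/g14.png')"
```

```text
time_s: 27.5
tool_pos: [0.4847, 0.3115, 0.1282]
orientation: [0.275, 0.961, 0.001, 0.002]
contact_force: [0.6, 0.2, -1.8]
finger_gap: 0.046
time_s: 28.3
tool_pos: [0.4833, 0.3108, 0.1254]
orientation: [0.148, 0.989, -0.0, -0.0]
contact_force: [-1.3, 0.2, -0.8]
finger_gap: 0.0457
t 28.30 pos [0.4833 0.3108 0.1254] jaw deg 73.0 tilt [ 0. -0.] gap 0.0457 F [-1.3  0.2 -0.8] q6 -0.79
tool shift cm [-28.03 -38.93   0.54] wz -0.0
```

View pics/g14.png

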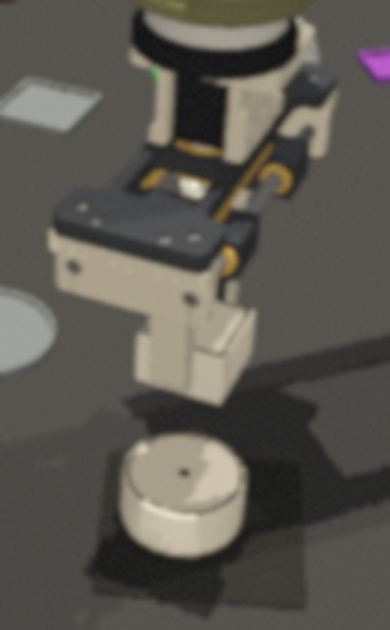

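```bash
python3 -m jog '[[[0,0,0,-0.8,-1.1,0,3.8],[0,0,0,-1.6,-2.2,0,3.8],[0,0,0,-2.1,-3,0,3.8],[0,0,0,-2.1,-3,0,3.8],[0,0,0,-2.1,-3,0,3.8],[0,0,0,-2.1,-3,0,3.8],[0,0,0,-2.1,-3,0,3.8],[0,0,0,-2.1,-3,0,3.8]]]';python3 -m jog '[[[0,0,0,-2.1,-3,0,3.8],[0,0,0,-2.1,-3,0,3.8],[0,0,0,-2.1,-3,0,3.8],[0,0,0,-2.1,-3,0,3.8],[0,0,0,-2.1,-2.6,0,3.8],[0,0,0,-1.7,-2.1,0,3.8],[0,0,0,-0.9,-0.9,0,3.8],[0,0,0,0,0,0,3.8]]]';python3 -m jog '[[[0,0,0,0,0,0,3.8],[0,0,0,0,0,0,3.8],[0,0,0,0,0,0,3.8],[0,0,0,0,0,0,3.8],[0,0,0,0,0,0,3.8],[0,0,0,0,0,0,3.8],[0,0,0,0,0,0,3.8],[0,0,0,0,0,0,3.8]]]'
python3 -c "
from h import *
delta(.6375,-.1435,.04,73)"
```

```text
time_s: 29.15
tool_pos: [0.565, 0.0608, 0.1256]
orientation: [0.148, 0.989, -0.0, 0.0]
contact_force: [0.7, -0.0, -1.6]
finger_gap: 0.0457
time_s: 29.95
tool_pos: [0.6386, -0.1452, 0.1253]
orientation: [0.149, 0.989, -0.0, -0.0]
contact_force: [-0.3, 0.1, -0.8]
finger_gap: 0.0458
time_s: 30.75
tool_pos: [0.6386, -0.1433, 0.1255]
orientation: [0.148, 0.989, -0.0, 0.0]
contact_force: [-0.1, -0.7, -1.8]
finger_gap: 0.046
t 30.75 pos [ 0.6386 -0.1433  0.1255] jaw deg 73.0 tilt [-0. -0.] gap 0.046 F [-0.1 -0.7 -1.8] q6 -1.57
tool shift cm [ 0.1  -0.05  8.55] wz 0.0
```

```bash
python3 -m jog '[[[0,0,0,0.1,-0.05,1,3.8],[0,0,0,0,0,2,3.8],[0,0,0,0,0,2,3.8],[0,0,0,0,0,2,3.8],[0,0,0,0,0,1,3.8],[0,0,0,0,0,0.5,3.8],[0,0,0,0,0,0,3.8],[0,0,0,0,0,0,3.8]]]'
python3 -c "
from h import *
delta(.6375,-.1435,.0235,73)
c=camera('side');p=robot.read_state()['tool_pos'];b=p[2]-.021
overlay(c,[sq(.6375,-.1435,.007,73,.035),sq(p[0],p[1],b,73,.023),sq(p[0],p[1],b+.028,73,.023)],260,180,370,270,7,'pics/g15.png')"
```

```text
time_s: 31.55
tool_pos: [0.6382, -0.1437, 0.0414]
orientation: [0.148, 0.989, -0.0, 0.001]
contact_force: [-0.4, -0.5, -0.8]
finger_gap: 0.0457
t 31.55 pos [ 0.6382 -0.1437  0.0414] jaw deg 73.0 tilt [-0.0015 -0.    ] gap 0.0457 F [-0.4 -0.5 -0.8] q6 -1.57
tool shift cm [ 0.07 -0.    1.79] wz 0.0
```

View pics/g15.png

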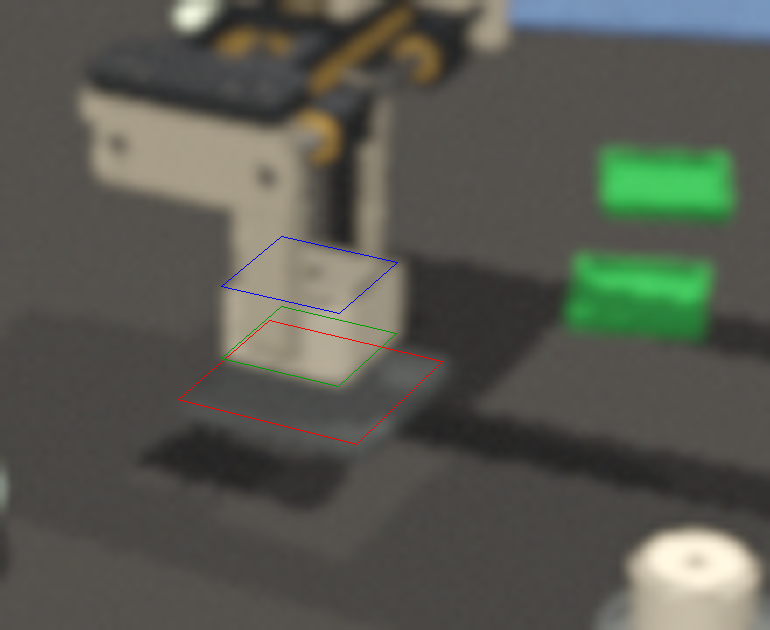

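The chuck is centred and aligned over its rest. Lowering.

```bash
python3 -m jog '[[[0,0,0,0,0,0.5,3.8],[0,0,0,0,0,0.5,3.8],[0,0,0,0,0,0.3,3.8],[0,0,0,0,0,0.2,3.8],[0,0,0,0,0,0.1,3.8],[0,0,0,0,0,0.1,3.8],[0,0,0,0,0,0,3.8],[0,0,0,0,0,0,3.8]]]'
python3 -c "
from h import *
delta(.6375,-.1435,.0235,73)"
```

```text
time_s: 32.4
tool_pos: [0.6378, -0.1435, 0.024]
orientation: [0.148, 0.989, -0.0, 0.0]
contact_force: [-0.9, 0.8, 4.0]
finger_gap: 0.0456
t 32.40 pos [ 0.6378 -0.1435  0.024 ] jaw deg 73.0 tilt [-0.0006  0.    ] gap 0.0456 F [-0.9  0.8  4. ] q6 -1.57
tool shift cm [ 0.03 -0.01  0.05] wz 0.0
```

```bash
python3 -m jog '[[[0,0,0,0,0,0.03,3.8],[0,0,0,0,0,0,4.5],[0,0,0,0,0,0,4.7],[0,0,0,0,0,0,5],[0,0,0,0,0,0,5.8],[0,0,0,0,0,0,6.6],[0,0,0,0,0,0,6.6],[0,0,0,0,0,-0.3,6.6]]]'; python3 -m jog '[[[0,0,0,0,0,-1,6.6],[0,0,0,0,0,-2,6.6],[0,0,0,0,0,-3,6.6],[0,0,0,0,0,-3,6.6],[0,0,0,0,0,-3,6.6],[0,0,0,0,0,-2,7.5],[0,0,0,0,0,0,8.5],[0,0,0,0,0,0,9.1]]]'
python3 -c "
from h import *
delta(.483,.309,.13)
c=camera('side');
overlay(c,[sq(.6375,-.1435,.031,73,.023)],260,180,370,270,7,'pics/g16.png');overlay(c,[ci(.483,.309,.032,.033)],315,300,400,405,5,'pics/g17.png')"
```

```text
time_s: 33.2
tool_pos: [0.6371, -0.1433, 0.0256]
orientation: [0.148, 0.989, 0.0, -0.0]
contact_force: [-0.7, 0.6, -0.6]
finger_gap: 0.0656
time_s: 34.0
tool_pos: [0.6378, -0.1435, 0.1667]
orientation: [0.148, 0.989, -0.0, 0.001]
contact_force: [0.1, -0.3, -1.0]
finger_gap: 0.0855
t 34.00 pos [ 0.6378 -0.1435  0.1667] jaw deg 73.0 tilt [-0.0014 -0.    ] gap 0.0855 F [ 0.1 -0.3 -1. ] q6 -1.57
tool shift cm [28.02 38.77  3.63]
```

View pics/g16.png

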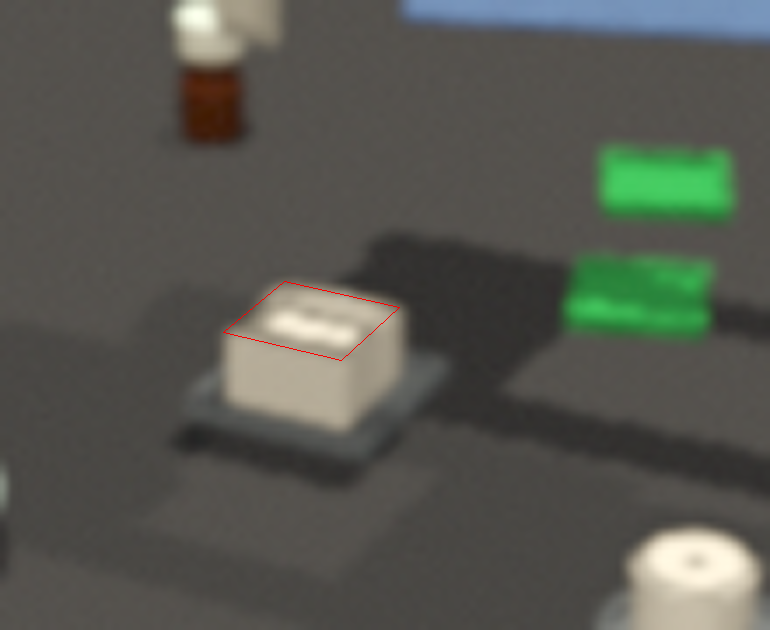

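View pics/g17.png

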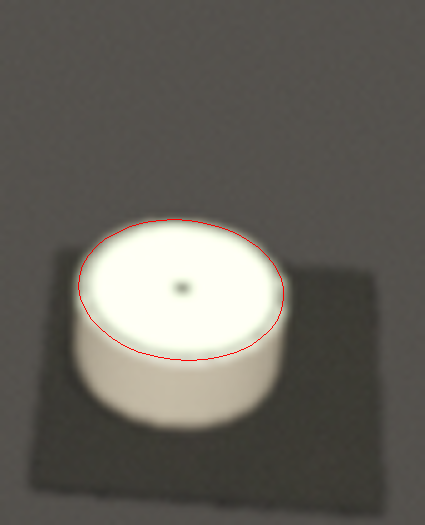

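The large square chuck is seated, and the fit on the large round chuck is good. Moving back to the mat with a turn that keeps the gripper body clear of the bottle.

```bash
python3 -m jog '[[[0,0,0,1.1,1.5,0,9.2],[0,0,0,2.1,3,0,9.2],[0,0,0,2.1,3,0,9.2],[0,0,0,2.1,3,0,9.2],[0,0,0,2.1,3,0,9.2],[0,0,0,2.1,3,0,9.2],[0,0,0,2.1,3,0,9.2],[0,0,0,2.1,3,0,9.2]]]';python3 -m jog '[[[0,0,0,2.1,3,0,9.2],[0,0,0,2.1,3,0,9.2],[0,0,0,2.1,3,0,9.2],[0,0,0,2.1,3,0,9.2],[0,0,0,2,2.6,0,9.2],[0,0,0,1.3,1.3,0,9.2],[0,0,0,0.5,0.4,0,9.2],[0,0,0,0,0,0,9.2]]]';python3 -m jog '[[[0,0,8,0,0,0,9.2],[0,0,8,0,0,0,9.2],[0,0,8,0,0,0,9.2],[0,0,8,0,0,0,9.2],[0,0,8,0,0,0,9.2],[0,0,0,0,0,0,9.2],[0,0,0,0,0,0,9.2],[0,0,0,0,0,0,9.2]]]'
python3 -c "
from h import *
delta(.483,.309,.0247,33)
t=camera('top');print('bottle/dish base',at_z(t,[[160,197],[330,163]],.005))"
```

```text
time_s: 34.85
tool_pos: [0.5501, 0.119, 0.164]
orientation: [0.148, 0.989, -0.0, -0.002]
contact_force: [0.8, -0.1, -0.2]
finger_gap: 0.092
time_s: 35.65
tool_pos: [0.4818, 0.3093, 0.1646]
orientation: [0.147, 0.989, -0.001, -0.001]
contact_force: [0.0, -0.2, 0.4]
finger_gap: 0.0923
time_s: 36.45
tool_pos: [0.4831, 0.3087, 0.1658]
orientation: [0.476, 0.88, -0.0, -0.0]
contact_force: [0.4, -0.2, -0.2]
finger_gap: 0.0922
t 36.45 pos [0.4831 0.3087 0.1658] jaw deg 33.2 tilt [-0.0001 -0.0005] gap 0.0922 F [ 0.4 -0.2 -0.2] q6 -0.10
tool shift cm [ 0.03  0.02 14.11] wz 0.2
bottle/dish base [[ 0.68292405  0.37759835  0.005     ]
 [ 0.76106644 -0.00659834  0.005     ]]
```

```bash
python3 -m jog '[[[0,0,0,0,0,1.5,9.2],[0,0,0,0,0,2.5,9.2],[0,0,0,0,0,2.5,9.2],[0,0,0,0,0,2,9.2],[0,0,0,0,0,1.5,9.2],[0,0,0,0,0,0,9.2],[0,0,0,0,0,0,9.2],[0,0,0,0,0,0,9.2]]]'
python3 -c "
from h import *
delta(.483,.309,.0247,33)
s=camera('side');st=robot.read_state();R=yaw(st);p=st['tool_pos']
L=[ci(.483,.309,.032,.033)]
for sg in(1,-1):
    L.append(np.array([p+R@[a,sg*.0461,.014-h] for a,h in((-.0075,0),(.0075,0),(.0075,.03),(-.0075,.03))]))
overlay(s,L,290,230,420,410,3,'pics/g18.png')"
```

```text
time_s: 37.3
tool_pos: [0.4838, 0.3099, 0.0674]
orientation: [0.477, 0.879, 0.001, 0.001]
contact_force: [0.7, -0.2, 0.5]
finger_gap: 0.0922
t 37.30 pos [0.4838 0.3099 0.0674] jaw deg 33.0 tilt [-0.0002  0.0021] gap 0.0922 F [ 0.7 -0.2  0.5] q6 -0.10
tool shift cm [-0.03 -0.12  4.27] wz 0.0
```

View pics/g18.png

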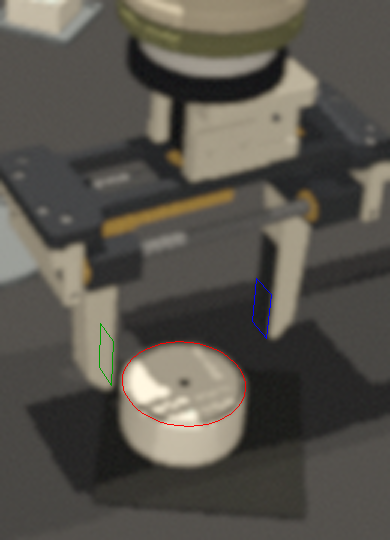

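The fingers straddle the chuck with a good gap on both sides. Descending and gripping.

```bash
python3 -m jog '[[[0,0,0,0,-0.05,1.3,9.2],[0,0,0,0,0,1.5,9.2],[0,0,0,0,0,0.8,9.2],[0,0,0,0,0,0.4,9.2],[0,0,0,0,0,0.1,9.2],[0,0,0,0,0,0,9.2],[0,0,0,0,0,0,9],[0,0,0,0,0,0,8.5]]]'
python3 -c "
from h import *
delta(.483,.309,.0247,33)";python3 -m jog '[[[0,0,0,0,0,0,8],[0,0,0,0,0,0,7.5],[0,0,0,0,0,0,7.1],[0,0,0,0,0,0,6.8],[0,0,0,0,0,0,6.6],[0,0,0,0,0,0,6],[0,0,0,0,0,0,5.8],[0,0,0,0,0,0,5.8]]]'
python3 -c "
from h import *
delta(.483,.309,.0247,33)"
```

```text
time_s: 38.15
tool_pos: [0.4829, 0.3093, 0.0257]
orientation: [0.477, 0.879, 0.0, 0.0]
contact_force: [0.2, -1.0, -0.6]
finger_gap: 0.0866
t 38.15 pos [0.4829 0.3093 0.0257] jaw deg 33.0 tilt [-0.0001  0.0011] gap 0.0866 F [ 0.2 -1.  -0.6] q6 -0.10
tool shift cm [-0.03 -0.01  0.1 ] wz 0.0
time_s: 38.95
tool_pos: [0.4826, 0.3092, 0.0252]
orientation: [0.477, 0.879, 0.0, 0.0]
contact_force: [0.6, 0.2, 0.7]
finger_gap: 0.0654
t 38.95 pos [0.4826 0.3092 0.0252] jaw deg 33.0 tilt [-0.0001  0.0003] gap 0.0654 F [0.6 0.2 0.7] q6 -0.10
tool shift cm [-0.03  0.02  0.05] wz 0.0
```

Gripped with a 65.4 mm gap. Lifting gently.

```bash
python3 -m jog '[[[0,0,0,0,0,0,5.8],[0,0,0,0,0,-0.2,5.8],[0,0,0,0,0,-0.4,5.8],[0,0,0,0,0,-0.8,5.8],[0,0,0,0,0,-1,5.8],[0,0,0,0,0,-1,5.8],[0,0,0,0,0,-1,5.8],[0,0,0,0,0,-0.5,5.8]]]';python3 -m jog '[[[0,0,0,0,0,0,5.8],[0,0,0,0,0,0,5.8],[0,0,0,0,0,0,5.8],[0,0,0,0,0,0,5.8],[0,0,0,0,0,0,5.8],[0,0,0,0,0,0,5.8],[0,0,0,0,0,0,5.8],[0,0,0,0,0,0,5.8]]]'
python3 -c "
from h import *
delta(.624,.169,.075)
c=camera('side');crop(c,290,200,420,410,3,'pics/g19.png')"
```

```text
time_s: 39.75
tool_pos: [0.4833, 0.3096, 0.0761]
orientation: [0.477, 0.879, 0.001, 0.001]
contact_force: [1.2, 0.2, -2.5]
finger_gap: 0.0653
time_s: 40.55
tool_pos: [0.4825, 0.3091, 0.0741]
orientation: [0.477, 0.879, -0.0, -0.0]
contact_force: [0.3, 0.2, -2.8]
finger_gap: 0.0656
t 40.55 pos [0.4825 0.3091 0.0741] jaw deg 33.0 tilt [-0.     -0.0001] gap 0.0656 F [ 0.3  0.2 -2.8] q6 -0.10
tool shift cm [-19.46   4.23  -0.09]
```

View pics/g19.png

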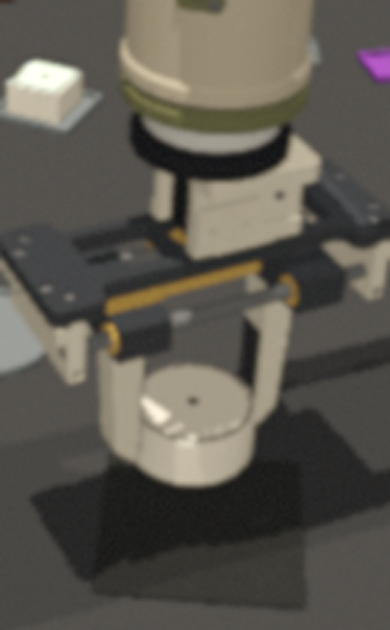

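```bash
python3 -m jog '[[[0,0,0,-1,0.2,0,5.8],[0,0,0,-2,0.4,0,5.8],[0,0,0,-2.5,0.5,0,5.8],[0,0,0,-2.5,0.6,0,5.8],[0,0,0,-2.5,0.6,0,5.8],[0,0,0,-2.5,0.6,0,5.8],[0,0,0,-2.5,0.5,0,5.8],[0,0,0,-2,0.4,0,5.8]]]';python3 -m jog '[[[0,0,0,-1.3,0.3,0,5.8],[0,0,0,-0.6,0.1,0,5.8],[0,0,0,0,0,1,5.8],[0,0,0,0,0,1,5.8],[0,0,0,0,0,1,5.8],[0,0,0,0,0,0,5.8],[0,0,0,0,0,0,5.8],[0,0,0,0,0,0,5.8]]]'
python3 -c "
from h import *
delta(.624,.169,.0242)
c=camera('side');p=robot.read_state()['tool_pos'];b=p[2]-.021
overlay(c,[ci(p[0],p[1],b,.033),ci(p[0],p[1],b+.028,.033),ci(.624,.169,.007,.045)],230,240,340,340,6,'pics/g20.png')"
```

```text
time_s: 41.4
tool_pos: [0.6111, 0.1813, 0.0741]
orientation: [0.477, 0.879, -0.0, 0.0]
contact_force: [-1.0, -0.2, -2.5]
finger_gap: 0.0653
time_s: 42.2
tool_pos: [0.6236, 0.1697, 0.0445]
orientation: [0.477, 0.879, 0.0, 0.0]
contact_force: [-0.2, -0.3, -2.3]
finger_gap: 0.0656
t 42.20 pos [0.6236 0.1697 0.0445] jaw deg 33.1 tilt [-0.0002  0.0005] gap 0.0656 F [-0.2 -0.3 -2.3] q6 -0.39
tool shift cm [-0.08 -0.01  2.03]
```

View pics/g20.png

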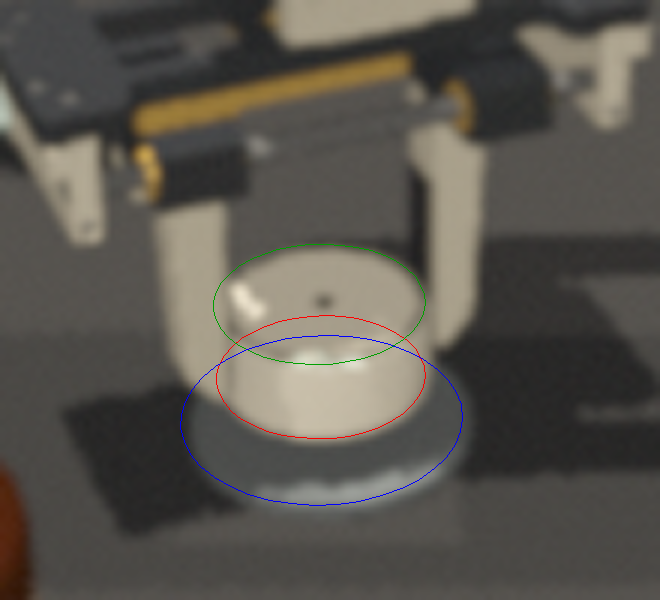

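The chuck is well centred over its rest. Lowering.

```bash
python3 -m jog '[[[0,0,0,-0.05,0,0.6,5.8],[0,0,0,0,0,0.5,5.8],[0,0,0,0,0,0.4,5.8],[0,0,0,0,0,0.2,5.8],[0,0,0,0,0,0.2,5.8],[0,0,0,0,0,0.1,5.8],[0,0,0,0,0,0,5.8],[0,0,0,0,0,0,5.8]]]'
python3 -c "
from h import *
delta(.624,.169,.0242)"
```

```text
time_s: 43.05
tool_pos: [0.6239, 0.169, 0.0242]
orientation: [0.477, 0.879, 0.0, 0.0]
contact_force: [0.4, 0.7, -2.5]
finger_gap: 0.0654
t 43.05 pos [0.6239 0.169  0.0242] jaw deg 33.0 tilt [-0.0001  0.0003] gap 0.0654 F [ 0.4  0.7 -2.5] q6 -0.39
tool shift cm [-0.    0.01  0.  ]
```

Not touching yet, since the weight is still on the wrist. Creeping down.

```bash
python3 -m jog '[[[0,0,0,0,0,0.03,5.8],[0,0,0,0,0,0.03,5.8],[0,0,0,0,0,0,5.8],[0,0,0,0,0,0,5.8],[0,0,0,0,0,0,5.8],[0,0,0,0,0,0,5.8],[0,0,0,0,0,0,5.8],[0,0,0,0,0,0,5.8]]]'
python3 -c "
from h import *
delta(.624,.169,.0235)"
```

```text
time_s: 43.85
tool_pos: [0.6239, 0.1689, 0.0242]
orientation: [0.477, 0.879, 0.0, 0.0]
contact_force: [-3.9, -1.3, 5.8]
finger_gap: 0.0655
t 43.85 pos [0.6239 0.1689 0.0242] jaw deg 33.0 tilt [-0.0002  0.0003] gap 0.0655 F [-3.9 -1.3  5.8] q6 -0.39
tool shift cm [-0.    0.01  0.07]
```

The force has turned upward, so the chuck is seated. Releasing and backing off.

```bash
python3 -m jog '[[[0,0,0,0,0,0,6.5],[0,0,0,0,0,0,6.7],[0,0,0,0,0,0,7.2],[0,0,0,0,0,0,8],[0,0,0,0,0,0,8.6],[0,0,0,0,0,0,8.8],[0,0,0,0,0,0,8.8],[0,0,0,0,0,-0.3,8.8]]]'; python3 -m jog '[[[0,0,0,0,0,-1,8.8],[0,0,0,0,0,-2,8.8],[0,0,0,0,0,-2.5,8.8],[0,0,0,0,0,-2.5,8.8],[0,0,0,0,0,-2.5,8.8],[0,0,0,0,0,-2.5,8.8],[0,0,0,0,0,-2,8.8],[0,0,0,0,0,-1,8.8]]]'; python3 -m jog '[[[0,0,0,2,0,-1,8.8],[0,0,0,3,0,-1,8.8],[0,0,0,4,0,0,8.8],[0,0,0,4,0,0,8.8],[0,0,0,4,0,0,8.8],[0,0,0,3,0,0,8.8],[0,0,0,1,0,0,8.8],[0,0,0,0,0,0,8.8]]]'
python3 -c "
from h import *
delta(.624,.169,.0235)
c=camera('side');t=camera('top')
L=[ci(.624,.169,.031,.033),ci(.492,.002,.031,.019),sq(.6375,-.1435,.031,73,.023),sq(.439,-.2885,.031,5.2,.012)]
overlay(c,L,180,170,440,350,3,'pics/f1.png');overlay(t,L,110,120,510,340,2,'pics/f2.png')"
```

```text
time_s: 44.65
tool_pos: [0.6233, 0.1688, 0.0261]
orientation: [0.477, 0.879, -0.0, -0.0]
contact_force: [-0.4, -0.1, -0.6]
finger_gap: 0.088
time_s: 45.45
tool_pos: [0.625, 0.1692, 0.1903]
orientation: [0.477, 0.879, 0.001, 0.002]
contact_force: [1.1, -0.4, 0.7]
finger_gap: 0.0879
time_s: 46.25
tool_pos: [0.5077, 0.3464, 0.2061]
orientation: [0.476, 0.88, -0.0, -0.0]
contact_force: [-1.0, -0.7, 0.4]
finger_gap: 0.0881
t 46.25 pos [0.5077 0.3464 0.2061] jaw deg 33.2 tilt [ 0.0002 -0.001 ] gap 0.0881 F [-1.  -0.7  0.4] q6 -0.06
tool shift cm [-21.21   0.04  18.26]
```

View pics/f1.png

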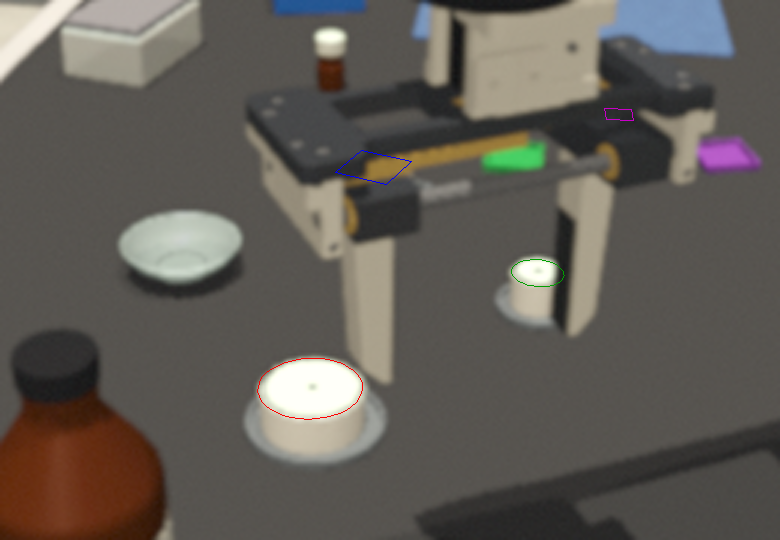

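View pics/f2.png

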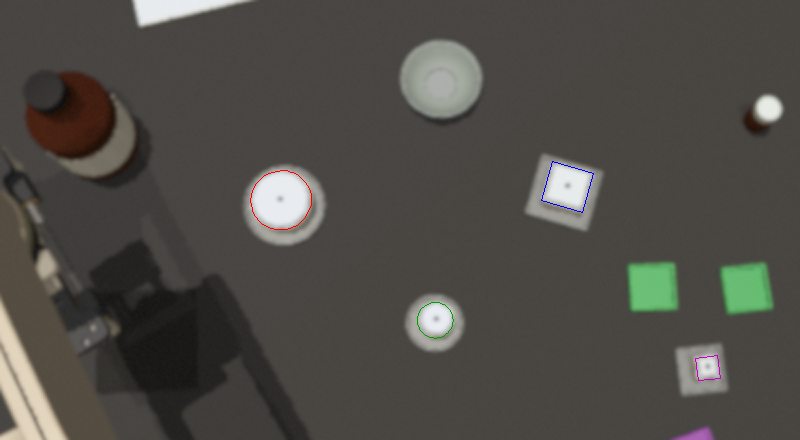

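The top picture shows all four chucks lying on their predicted seated outlines: (280,198), (436,318), (568,185) and (708,366) in the crop. The bottle and dish are where they were, and the arm is clear.

```bash
python3 -c "
from cell import robot
print(robot.finish_job(), robot.read_state()['time_s'])"
```

```text
the job is handed in; nothing more can be done
the job is handed in; nothing more can be done
```

I took the stack apart from the top down and set each chuck in its own rest: small square, small round, large square, then large round. I handed the job in at about 46 s of the 112 s allowed; it reports no verdict.

- **Chuck positions:** In the last top picture all four chucks lie flat in their own rests, on their predicted outlines to within about 2 mm. In the final side picture the gripper hid the two square chucks, but earlier side pictures showed both seated upright.
- **Seating:** The force turned upward at touchdown for the two square chucks and the large round one. The small round chuck's wrist force stayed near zero, so its seating rests on the measured height and the pictures.
- **Other objects:** The bottle and dish look to be where they started, and the open gripper was clear of everything at the end.
- **Disagreements:**
  - The two cameras differed by 2–4 mm on the small square chuck's hole.
  - The side camera placed the small round rest about 2 mm from where I had measured it. Both are well within the 14 mm allowed.

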